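# Feed the vegetable cutter and hold its run plunger halfway

## Robot

A 6-joint arm with a two-finger parallel gripper is mounted at the origin on the work surface. World frame = base frame: x ahead of the robot, y to its left, z up, the work surface at z = 0. Lengths are in mm, angles in rad, forces in N, time in s.
With the tool pointing down it reaches from about 300 to 950 mm from the base axis. Payload 3.1 kg.
Tool frame: the origin (TCP) lies between the finger pads; the fingertips stand 11 mm ahead of it and the grasp point (between the pads) lies 8 mm behind it (r.tip_reach is the distance from the TCP to the fingertips, in mm); z points along the fingers, y is the line along which they close (so a half turn about z gives the same grasp; the last joint's range is limited). The gripper opens to 85 mm and grips with 20 to 120 N. Pads are 22 mm wide; open, the fingers measure 114 mm over their backs; the gripper's body (76 mm by 85 mm) begins 54 mm behind the grasp point. The pads swing forward as they close: fully open they stand 13 mm farther back than shut.
Start: joints at [1.107, 0.308, 1.634, -0, 1.2, -0.07], TCP at [239.838, 577.156, 202.872] pointing down, gripper open.
Joint ranges: [-3.06, 3.06], [-0.79, 1.96], [0.05, 2.63], [-1.19, 4.34], [0.05, 2.64], [-2.94, 2.94]. Speed limits (rad/s): [2.79, 2.79, 3.14, 3.14, 3.14, 3.14].

## Interface

Orientations are given as [roll, pitch, yaw] about the fixed x, y, z axes, in that order (R = Rz(yaw) Ry(pitch) Rx(roll)).
In Python, from workcell import r, get_image, camera_params, silhouettes gives the robot as it stands.
- The arm moves only by the tool send_rows, never from a script. Its argument "increments" is a list of rows, each a list of 6 numbers: the shift along the tool's x, y, z each as a share of 2 cm, from -1 to 1, then the turn, a rotation vector about the tool's x, y, z each as a share of 360 degrees, from -1 to 1. A call has 1 to 12 rows; each row shifts and turns the commanded pose from where the row before left it, along the tool's axes as they then stand; what a row does not reach is not made up. A row lasts 1/10 s, in which the tool goes at most 50 mm and 8.59 degrees, less where a joint would pass 70% of its speed; a pose out of reach is approached as far as the arm can. A call with a number of a shift or a turn outside -1 to 1 is refused whole. A call with a gripper value outside its range is refused whole. "hand" is the opening, from -1 (shut) to 1 (fully open), set as the call begins (left out, the last holds). The fingers move at their own pace and stop on an object; "squeeze" is the grip in N (left out, the last holds). Time passes only in rows, so rows that do not move let the fingers close. It gives the time, the measured TCP pose, the force, the opening and the grip force at its end, in the units of the state.
- r.read_state(): the state, without advancing time (a new reading comes with each control period).
- get_image(name): name is "side" or "top"; returns the picture (420x560x3 uint8, red, green, blue); there is no depth.
- camera_params(name): a dict with "fx", "fy", "cx", "cy" (pixels), "origin" and "rotation" of the camera in the world. Camera axes: x right, y up, looking along -z (the intrinsics and any distortion apply to the point x, -y, -z); pixel columns grow to the right and rows downward; lengths in mm; the calibration is good to about 2 mm. A picture is of the moment at which its call begins. camera_params takes no time and is no camera call.
- r.sign_off(): hands the job in; it is judged then, once.
Trained networks look in the newest picture that a camera, given by its name, has taken for a name from the list of things; names that differ only in an ending like _2 or _b are one class to them, and where a whole thing is asked for, a point or a joint stands for the part that bears it (a point fixed in the world has none). Each returns a list of dicts, best first, with "p" (0 to 1); they miss things now and then, are a little off and sometimes report something else, mostly with a low value. They report only what shows in the picture. A call takes as long as a camera call. They do not tell look-alikes from the thing itself.
- silhouettes(camera, query): "mask" (420x560 bool, what is visible of it) and "rect" ([left, top, right, bottom] in pixels, round what is visible of it).
The state is a dict: "clock": time; "q": joint angles; "dq": joint speeds; "joint_torque": joint torques, N m; "tcp_pos": TCP position; "ee_rot": TCP orientation; "ft_force": force on the tool from outside, world axes, zero at the start; "wrist_torque": the same for the moment, N m; "width": finger opening in mm; "gripper_force": force on a finger pad.
Only numpy, scipy, OpenCV 4.12 (cv2) and the standard library are available. Lean on these libraries where they do the work, as an engineer would, in place of code of your own. Each camera call takes 0.05 s, during which the arm holds its last target. There are 200 camera calls.

## Task

Take the scraper block and wipe all four carrot slices off the feed board into the cutter's hopper without touching them with the gripper, then stand the scraper back upright on its mat and let go of it. Only then press the blue spring plunger down with the fingertips about halfway, so that its pointer sits in the green band (10 to 20 mm down), never to the bottom, keep it there for two seconds and finish while still holding it there. Leave everything else on the counter alone.

Things in the scene. Friction and masses are not known exactly. Their poses are not given: they have to be found in the camera images.
- cutter: Fixed white vegetable cutter, 150 (x) by 300 mm (y). Origin: centre of its underside on the counter, z up. y from -40 to +150 mm is the feed board: level top 75 mm above the counter, grey guides along both sides 12 mm higher, channel 120 mm wide, +y end open. y from -140 to -40 mm is the open hopper, outer walls 87 mm high; the board drops straight into it at y = -40 mm, no wall.
- hopper (a point): Centre of the hopper floor, 12 mm above the counter and 63 mm below the feed board top, axes as those of the cutter. The hopper is 120 mm (x) by 100 mm (y) inside.
- scraper: The scraper block, 180 g: a red foot 30 mm thick (x) by 100 mm long (y) by 40 mm high with a wooden grip above it, 24 mm thick (x) by 80 mm long (y), from 40 to 76 mm above the underside. Origin: centre of its underside, z up; it stands upright on its mat at the start. The front and back (x) faces are alike.
- mat: The scraper's mat: a fixed light grey sheet with white rings, 140 mm (x) by 160 mm (y), 3 mm thick. Origin: centre of its underside.
- pod: The fixed white run pod, 100 by 100 by 60 mm, which carries the spring plunger at its centre. Origin: centre of its underside, z up. Toward its +y edge stands a thin black scale post (top 110 mm above the counter, 40 to 48 mm from the plunger's axis) with a green band 80 to 90 mm and a red band 67 to 73 mm above the counter.
- plunger (a joint): How far the blue plunger is pressed down, m: 0 released, 0.030 at the bottom. It moves straight down and springs back when let go: 3 N to start, about 6 N halfway (0.015), 9 N at the bottom. Its white pointer stands 100 mm above the counter when released and is in the green band from 0.010 to 0.020.
- plunger_top (a point): Centre of the top face of the blue plunger's round head (48 mm across, 14 mm thick), 107 mm above the counter when released; it moves down with the plunger.
- slice1: A thick orange carrot slice: a disc 30 mm across and 18 mm high, 14 g, lying flat on the feed board at the start. Origin: centre of its underside face.
- slice2: A thick orange carrot slice: a disc 30 mm across and 18 mm high, 14 g, lying flat on the feed board at the start. Origin: centre of its underside face.
- slice3: A thick orange carrot slice: a disc 30 mm across and 18 mm high, 14 g, lying flat on the feed board at the start. Origin: centre of its underside face.
- slice4: A thick orange carrot slice: a disc 30 mm across and 18 mm high, 14 g, lying flat on the feed board at the start. Origin: centre of its underside face.
- garlic: Bystander: a white garlic bulb, 56 mm across, 52 mm tall. Leave it alone.
- lemon: Bystander: half a lemon, 58 mm across, 30 mm tall, cut face up. Leave it alone.
- jar: Bystander: an amber jar with a steel cap, 60 mm across, 90 mm tall. Leave it alone.
- bowl: Bystander: a small open steel bowl, 140 mm across, 60 mm tall. Leave it alone.
- spoon: Bystander: a steel spoon 140 mm long lying on the counter. Leave it alone.
- mug: Bystander: a white mug, 80 mm across, 90 mm tall. Leave it alone.
There are look-alikes about, which are no part of the job. Several things look just like the scraper: the one meant starts farthest from the robot's base.

How it is judged (in metres and radians):
On the way, in this order (a step that is already met when the one before it is completed fails the run):
1. the scraper is held in the gripper, off its mat (contact force between the fingers and scraper above 1 N and height (world z) of scraper above 0.03 m), for 0.2 s.
2. all four slices are in the hopper (x of slice1 in the frame of hopper between -0.064 and 0.064 m and y of slice1 in the frame of hopper between -0.054 and 0.054 m and z of each of slice1, slice2, slice3, slice4 in the frame of hopper below 0.05 m and x of slice2 in the frame of hopper between -0.064 and 0.064 m and y of slice2 in the frame of hopper between -0.054 and 0.054 m and x of slice3 in the frame of hopper between -0.064 and 0.064 m and y of slice3 in the frame of hopper between -0.054 and 0.054 m and x of slice4 in the frame of hopper between -0.064 and 0.064 m and y of slice4 in the frame of hopper between -0.054 and 0.054 m), for 0.2 s.
3. the scraper stands upright on its mat, let go (x of scraper in the frame of mat between -0.07 and 0.07 m and y of scraper in the frame of mat between -0.08 and 0.08 m and height (world z) of scraper below 0.008 m and angle between scraper's own z axis and vertical below 0.1 rad and contact force between the fingers and scraper below 0.1 N), for 0.2 s.
4. the fingers hold the plunger in the green band for two seconds (value of joint plunger between 0.01 and 0.02 m and contact force between the fingers and pod above 4 N and contact force between scraper and pod below 0.1 N), for 2 s.
At the end, for the whole second after the job is handed in: All four slices lie in the hopper (within its walls, below the feed board); the scraper stands upright on its mat (origin over the mat, within 0.1 rad), not touched; the fingers hold the plunger 10 to 20 mm down, pressing it with more than 4 N (all of step 2 and all of step 3 and all of step 4); the arm keeps its last pose, push and grip.
It fails at once if the gripper or arm touches a slice (contact force between any of the fingers, the arm and slice1 above 0.3 N or contact force between any of the fingers, the arm and slice2 above 0.3 N or contact force between any of the fingers, the arm and slice3 above 0.3 N or contact force between any of the fingers, the arm and slice4 above 0.3 N).
It fails at once if the plunger is pressed before all the slices are in the hopper and the scraper is back on its mat (value of joint plunger above 0.005 m and not ((x of slice1 in the frame of hopper between -0.064 and 0.064 m and y of slice1 in the frame of hopper between -0.054 and 0.054 m and z of each of slice1, slice2, slice3, slice4 in the frame of hopper below 0.05 m and x of slice2 in the frame of hopper between -0.064 and 0.064 m and y of slice2 in the frame of hopper between -0.054 and 0.054 m and x of slice3 in the frame of hopper between -0.064 and 0.064 m and y of slice3 in the frame of hopper between -0.054 and 0.054 m and x of slice4 in the frame of hopper between -0.064 and 0.064 m and y of slice4 in the frame of hopper between -0.054 and 0.054 m) and (x of scraper in the frame of mat between -0.07 and 0.07 m and y of scraper in the frame of mat between -0.08 and 0.08 m and height (world z) of scraper below 0.008 m and angle between scraper's own z axis and vertical below 0.1 rad and contact force between the fingers and scraper below 0.1 N))).
It fails at once if the plunger is pressed to the bottom (value of joint plunger above 0.028 m).
It fails at once if a bystander is pushed away or tipped (distance of any of garlic, lemon, jar, bowl, spoon, mug from where it was at the start of the episode above 0.03 m or angle between any of garlic, lemon, jar, bowl, mug's own z axis and vertical above 0.4 rad).
It also fails if it takes over 67 s, if anything falls off the work surface, if the arm or the gripper's body presses on something with over 40 N, if the wrist force passes 120 N, or if a joint passes its speed limit or range.

## Working session

There is one attempt and no reset: what is moved stays moved. The work goes in short steps, Python scripts to look and compute and a tool call to move; the robot and the scene stay as the last step left them, time stands still between calls to the robot, and variables do not carry over. Pictures are saved under pics/ and viewed, at most 12 in all, crops included, and the job is handed in when it is done.

Besides the shell and the picture viewer there is one more tool, called after "Request:" by a JSON object that holds its "method" and its "body". send_rows: Moves the arm, as the interface text tells. Shift numbers are shares of 2 cm and turn numbers shares of 360 degrees, none past 1 either way. Its arguments: {"type":"object","properties":{"increments":{"type":"array","items":{"type":"array","items":{"type":"number"}}},"hand":{"type":"number"},"squeeze":{"type":"number"}},"required":["increments"]}

```bash
mkdir -p pics
cat > h.py <<'E'
import numpy as np, cv2
from workcell import r, get_image, camera_params, silhouettes
def save(n,f): 
    im=get_image(n); cv2.imwrite('pics/'+f,im[:,:,::-1]); return im
def ray(n,u,v):
    c=camera_params(n); d=np.array([(u-c['cx'])/c['fx'],-(v-c['cy'])/c['fy'],-1.])
    return np.array(c['origin'],float), np.array(c['rotation'])@d
def at(n,u,v,z):
    o,d=ray(n,u,v); return o+d*(z-o[2])/d[2]
def proj(n,p):
    c=camera_params(n); q=np.array(c['rotation']).T@(np.array(p,float)-np.array(c['origin']))
    return c['cx']+c['fx']*q[0]/-q[2], c['cy']-c['fy']*q[1]/-q[2]
E
python3 - <<'E'
from h import *
np.set_printoptions(precision=1,suppress=True)
save('top','t0.png');save('side','s0.png')
for n in('top','side'):print({k:(np.array(v).round(3).tolist()) for k,v in camera_params(n).items()})
H=dict(cutter=75,scraper=76,mat=3,pod=60,plunger=107,slice1=93,garlic=30,lemon=30,jar=90,bowl=60,spoon=5,mug=90)
for q in H:
  for s in silhouettes('top',q)[:6]:
    if s['p']<.3: continue
    m=s['mask'].astype(np.uint8); 
    ys,xs=np.nonzero(m)
    if len(xs)<5: continue
    (c,wh,a)=cv2.minAreaRect(np.c_[xs,ys].astype(np.float32))
    print(q,round(s['p'],2),np.array(s['rect']),len(xs),np.array(c),np.array(wh),round(a,1),at('top',*c,H[q])[:2])
E
```

```text
{'fx': 544.627, 'fy': 544.627, 'cx': 274.452, 'cy': 215.541, 'origin': [394.059, 32.562, 1507.107], 'rotation': [0.122, -0.0, -1.595]}
{'fx': 461.674, 'fy': 461.674, 'cx': 287.338, 'cy': 209.002, 'origin': [521.34, 769.092, 857.841], 'rotation': [0.758, 0.013, -3.077]}Traceback (most recent call last):
  File "<stdin>", line 13, in <module>
  File "h.py", line 9, in at
    o,d=ray(n,u,v); return o+d*(z-o[2])/d[2]
                                        ~^^^
IndexError: invalid index to scalar variable.
```

View pics/t0.png

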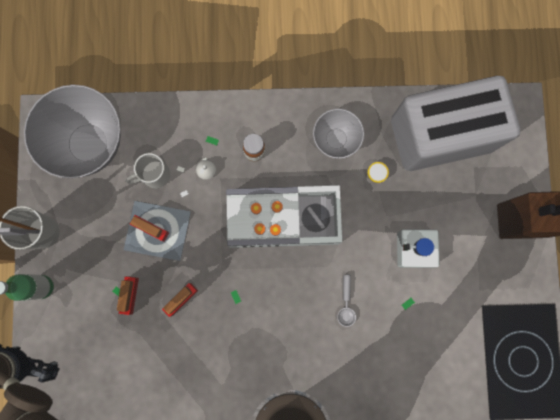

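View pics/s0.png

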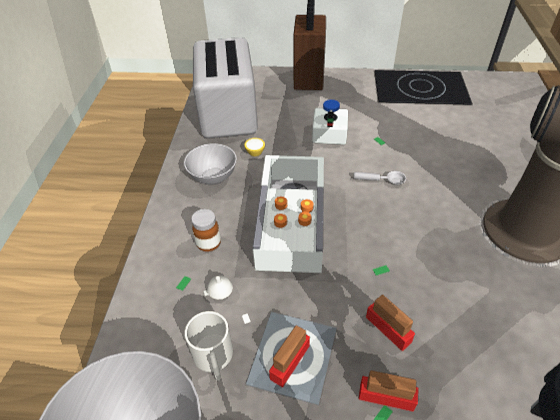

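The top view shows the mat with a scraper at (150,228), look-alikes at (127,295) and (180,300), slices round (267,219), the hopper at about (318,216), and the pod at (420,248) with its plunger at (424,247). The side view agrees. The rotation comes as roll, pitch, yaw, so I'll convert it.

```bash
sed -i "s/np.array(c\['rotation'\])/rot(c)/g; 2a from scipy.spatial.transform import Rotation as R\ndef rot(c): return R.from_euler('xyz',c['rotation']).as_matrix()" h.py
cat > seg.py <<'E'
from h import *
np.set_printoptions(precision=1,suppress=True)
def run(H,cams=('top','side')):
 for n in cams:
  get_image(n)
  for q in H:
   for s in silhouettes(n,q)[:6]:
    if s['p']<.3: continue
    ys,xs=np.nonzero(s['mask'])
    if len(xs)<5: continue
    (c,wh,a)=cv2.minAreaRect(np.c_[xs,ys].astype(np.float32))
    b=cv2.boxPoints((c,wh,a))
    print(n,q,round(s['p'],2),len(xs),np.array(c),at(n,*c,H[q])[:2],'corn',np.array([at(n,*p,H[q])[:2] for p in b]).round().astype(int).tolist())
if __name__=='__main__':
 run(dict(cutter=80,scraper=40,mat=3,pod=60,plunger=107,slice1=84,garlic=30,lemon=30,jar=90,bowl=60,spoon=5,mug=90),('top',))
 run(dict(scraper=40,mat=3,pod=60,plunger=107,slice1=84),('side',))
E
python3 seg.py
python3 - <<'E'
from h import *
print(proj('top',[0,0,0]),proj('side',[0,0,0]),r.read_state()['ee_rot'])
E
```

```text
top cutter 0.97 6257 [283.4 216.3] [566.9   4.4] corn [[644, 157], [647, -147], [490, -146], [488, 154]]
top scraper 0.91 693 [127.6 294.7] [371.1 424.3] corn [[325, 457], [427, 441], [418, 391], [315, 407]]
top scraper 0.75 495 [179.6 299.1] [356.2 285.7] corn [[334, 335], [403, 260], [379, 236], [309, 312]]
top scraper 0.74 374 [148.5 228. ] [548.4 369.2] corn [[562, 422], [587, 409], [535, 317], [510, 330]]
top mat 0.67 346 [376.6 171.7] [ 696.2 -262.4] corn [[707, -223], [734, -280], [685, -301], [659, -245]]
top mat 0.56 2426 [156.7 230.2] [545.6 355.1] corn [[494, 447], [632, 421], [597, 262], [460, 290]]
top pod 0.68 1558 [417.5 248. ] [ 475.9 -350.3] corn [[528, -298], [525, -408], [424, -402], [427, -293]]
top plunger 0.83 287 [424.3 247.2] [ 474.8 -355.3] corn [[475, -322], [508, -358], [475, -388], [442, -353]]
top slice1 0.52 95 [256. 208.] [590.1  76. ] corn [[604, 89], [603, 63], [576, 63], [577, 89]]
top slice1 0.41 90 [276. 206.] [594.2  23.2] corn [[595, 42], [613, 23], [594, 5], [576, 24]]
top slice1 0.4 88 [259.5 229. ] [534.3  67.9] corn [[548, 79], [547, 56], [52
[... 1548 characters left out ...]
7, -377], [458, -323], [502, -321]]
side slice1 0.73 165 [304.1 218.8] [539.2  67.8] corn [[559, 79], [547, 40], [519, 57], [532, 95]]
side slice1 0.7 183 [279.5 220.5] [594.4  75.9] corn [[611, 54], [581, 52], [578, 97], [607, 99]]
side slice1 0.61 2331 [211.1 346.1] [694.5 386.6] corn [[765, 338], [689, 303], [630, 431], [699, 460]]
side slice1 0.59 142 [281. 203.] [595.1  20.8] corn [[611, 2], [582, 0], [580, 39], [607, 41]]
side slice1 0.51 120 [306.5 206. ] [535.3  27.4] corn [[549, 12], [523, 11], [522, 43], [547, 44]]
(np.float64(289.9961981760238), np.float64(431.483895203599)) (np.float64(526.6203698765025), np.float64(230.06121990947)) [3.14157981e+00 5.97465872e-06 2.74780134e+00]
```

```bash
cat > fit.py <<'E'
from h import *
from scipy.optimize import minimize
def box(x0,x1,y0,y1,z0,z1): return np.array([[x,y,z] for x in(x0,x1) for y in(y0,y1) for z in(z0,z1)],float)
SCR=[box(-15,15,-50,50,0,40),box(-12,12,-40,40,40,76)]
CUT=[box(-75,75,-40,150,0,75),box(-75,-60,-40,150,0,87),box(60,75,-40,150,0,87),box(-75,75,-140,-40,0,87)]
CUT=[box(-75,75,-150,150,0,87)]
MAT=[box(-70,70,-80,80,0,3)]
def render(n,parts,x,y,yaw,z):
    m=np.zeros((1680,2240),np.uint8); c,s=np.cos(yaw),np.sin(yaw)
    for P in parts:
        W=np.c_[x+c*P[:,0]-s*P[:,1],y+s*P[:,0]+c*P[:,1],z+P[:,2]]
        uv=np.array([proj(n,w) for w in W])*4+2
        cv2.fillConvexPoly(m,cv2.convexHull(uv.round().astype(np.int32)),1)
    return cv2.resize(m.astype(np.float32),(560,420),interpolation=cv2.INTER_AREA)
def fit(n,q,parts,x0,z,near=60):
    get_image(n); best=None
    for s in silhouettes(n,q):
        ys,xs=np.nonzero(s['mask'])
        if len(xs)<50: continue
        p=at(n,xs.mean(),ys.mean(),z+40)
        d=np.hypot(p[0]-x0[0],p[1]-x0[1])
        if d<near and (best is None or d<best[0]): best=(d,s['mask'])
    if best is None: return None
    M=best[1].astype(np.float32)
    f=lambda v:1-np.minimum(M,R_:=render(n,parts,v[0],v[1],v[2],z)).sum()/np.maximum(M,R_).sum()
    o=minimize(f,x0,method='Nelder-Mead',options=dict(initial_simplex=np.array([x0]*4)+np.vstack([np.zeros(3),np.diag([12,12,.15])]),maxiter=150))
    return o.x.round(3),round(1-o.fun,3)
E
python3 - <<'E'
from fit import *
for n in('top','side'):
    print(n,'scr',fit(n,'scraper',SCR,[545,365,-.51],3))
    print(n,'cut',fit(n,'cutter',CUT,[567,5,0.01],0,150))
    print(n,'mat',fit(n,'mat',MAT,[545,355,-.2+.4],0))
    print(n,'pod',fit(n,'pod',[box(-50,50,-50,50,0,60)],[475,-350,0.0],0,150))
print('cut corner check: draw')
im=cv2.imread('pics/t0.png')
E
```

```text
top scr (array([ 5.50701e+02,  3.71446e+02, -4.93000e-01]), np.float64(0.925))
top cut (array([5.69474e+02, 3.82000e+00, 7.00000e-03]), np.float64(0.933))
top mat (array([ 5.46386e+02,  3.55242e+02, -2.11000e-01]), np.float64(0.811))
top pod (array([ 4.76170e+02, -3.56845e+02, -3.70000e-02]), np.float64(0.961))
side scr (array([ 5.54162e+02,  3.71934e+02, -4.89000e-01]), np.float64(0.944))
side cut (array([5.73187e+02, 4.23700e+00, 1.00000e-02]), np.float64(0.882))
side mat (array([ 5.49106e+02,  3.55570e+02, -2.12000e-01]), np.float64(0.748))
side pod (array([ 4.79730e+02, -3.61696e+02, -4.10000e-02]), np.float64(0.856))
cut corner check: draw
```

Request:
{"method": "send_rows", "body": {"hand": 1, "squeeze": 50, "increments": [[0,0,0,0,0,0.0221],[0,0,0,0,0,0.0221],[0,0,0,0,0,0.0221],[0,0,0,0,0,0.0221],[0,0,0,0,0,0.0221],[0,0,0,0,0,0.0221],[0,0,0,0,0,0.0221],[0,0,0,0,0,0.0221],[0,0,0,0,0,0.0221],[0,0,0,0,0,0.0221],[0,0,0,0,0,0.0221],[0,0,0,0,0,0.0221]]}}

```text
clock: 3.1
tcp_pos: [239.8, 577.2, 202.9]
ee_rot: [3.142, -0.0, 1.076]
ft_force: [0.0, 0.7, 0.4]
width: 85.5
gripper_force: 0.0
```

Request:
{"method": "send_rows", "body": {"increments": [[-0.085,0.93,0,0,0,0],[-0.085,0.93,0,0,0,0],[-0.085,0.93,0,0,0,0],[-0.085,0.93,0,0,0,0],[-0.085,0.93,0,0,0,0],[-0.085,0.93,0,0,0,0],[-0.085,0.93,0,0,0,0],[-0.085,0.93,0,0,0,0],[-0.085,0.93,0,0,0,0],[-0.085,0.93,0,0,0,0]]}}

```text
clock: 4.1
tcp_pos: [397.6, 473.3, 202.9]
ee_rot: [3.141, 0.0, 1.083]
ft_force: [0.1, 0.8, -0.8]
width: 85.3
gripper_force: 0.0
```

Request:
{"method": "send_rows", "body": {"increments": [[-0.085,0.93,0,0,0,0],[-0.085,0.93,0,0,0,0],[-0.085,0.93,0,0,0,0],[-0.085,0.93,0,0,0,0],[-0.085,0.93,0,0,0,0],[-0.085,0.93,0,0,0,0],[-0.085,0.93,0,0,0,0],[-0.085,0.93,0,0,0,0],[-0.085,0.93,0,0,0,0],[-0.085,0.93,0,0,0,0],[0,0,0,0,0,0]]}}

```text
clock: 5.2
tcp_pos: [554.6, 370.6, 202.8]
ee_rot: [3.14, -0.0, 1.079]
ft_force: [-0.7, 1.1, -0.7]
width: 85.3
gripper_force: 0.0
```

Request:
{"method": "send_rows", "body": {"increments": [[0,0,0.9,0,0,0],[0,0,0.9,0,0,0],[0,0,0.9,0,0,0],[0,0,0.9,0,0,0],[0,0,0.9,0,0,0],[0,0,0.9,0,0,0],[0,0,0.9,0,0,0],[0,0,0.45,0,0,0],[0,0,0.45,0,0,0],[0,0,0,0,0,0]]}}

```text
clock: 6.2
tcp_pos: [551.2, 372.0, 57.6]
ee_rot: [-3.14, 0.002, 1.082]
ft_force: [0.7, -0.0, 0.3]
width: 85.6
gripper_force: 0.0
```

Request:
{"method": "send_rows", "body": {"hand": -1, "increments": [[0,0,0,0,0,0],[0,0,0,0,0,0],[0,0,0,0,0,0],[0,0,0,0,0,0],[0,0,0,0,0,0],[0,0,0,0,0,0],[0,0,0,0,0,0],[0,0,0,0,0,0]]}}

```text
clock: 7.0
tcp_pos: [552.2, 372.3, 58.9]
ee_rot: [-3.142, -0.0, 1.081]
ft_force: [0.3, 0.1, 0.1]
width: -0.0
gripper_force: 0.0
```

Run:
```python
from h import *
a=save('side','s1.png');b=save('top','t1.png')
o=np.hstack([cv2.resize(a[280:420,200:400],(400,280),interpolation=cv2.INTER_CUBIC),cv2.resize(b[160:300,80:280],(400,280),interpolation=cv2.INTER_CUBIC)])
cv2.imwrite('pics/c1.png',o[:,:,::-1])
for n in('side','top'):print(n,proj(n,r.read_state()['tcp_pos']))
```

```text
side (np.float64(290.34904648213046), np.float64(349.5140355604517))
top (np.float64(145.7715042880355), np.float64(225.93334185681178))
```

View pics/c1.png

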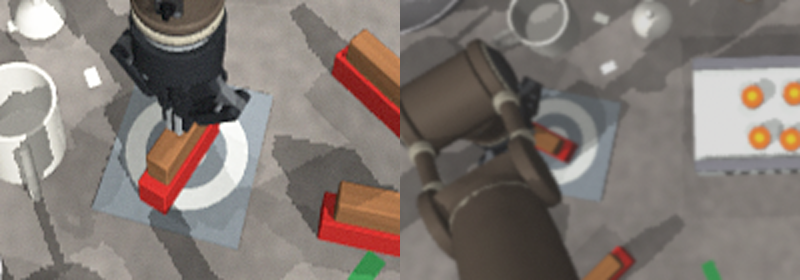

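Run:
```python
from h import *
a=cv2.imread('pics/s0.png');b=cv2.imread('pics/s1.png')
o=np.hstack([cv2.resize(x[310:400,240:340],(400,360),interpolation=cv2.INTER_CUBIC) for x in(a,b)])
cv2.imwrite('pics/c2.png',o)
s=r.read_state();print(s['width'],s['gripper_force'],s['tcp_pos'],s['ft_force'])
```

```text
0.009185597188807675 0.0 [552.17166882 372.27188297  58.81218501] [-0.07844278  0.32860638 -0.18944336]
```

View pics/c2.png

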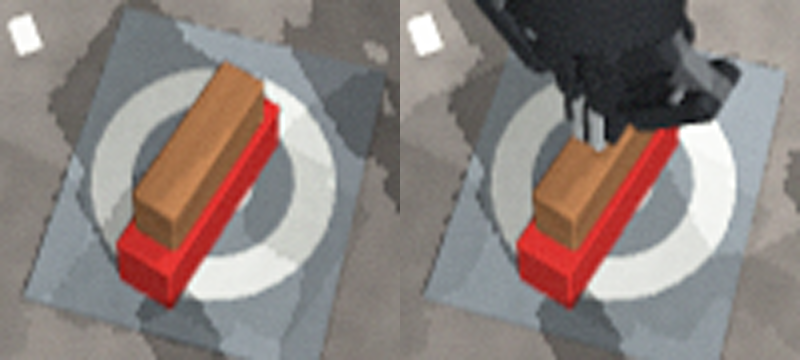

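Run:
```python
from h import *
for z in (48,59,79,90): print(z,np.round([proj(n,[552.2,372.3,z]) for n in('side','top')],1).tolist())
print('grip top ends',np.round([proj('side',[552.5+k*.471*40,372+k*.882*40,79]) for k in(-1,0,1)],1).tolist())
print(r.tip_reach,r.read_state()['q'])
```

```text
48 [[290.4, 352.2], [146.7, 226.3]]
59 [[290.3, 349.5], [145.7, 225.9]]
79 [[290.2, 344.4], [144.0, 225.1]]
90 [[290.2, 341.5], [143.0, 224.7]]
grip top ends [[301.3, 327.2], [290.1, 344.2], [278.2, 362.1]]
11.0 [ 5.27843390e-01  5.39389126e-01  1.62151891e+00 -3.18982577e-05
  9.80766614e-01  1.01712988e+00]
```

Request:
{"method": "send_rows", "body": {"increments": [[0,0,-0.75,0,0,0],[0,0,-0.75,0,0,0],[0,0,-0.75,0,0,0],[0,0,-0.75,0,0,0],[0,0,0,0,0,0]]}}

```text
clock: 7.6
tcp_pos: [554.8, 373.8, 123.5]
ee_rot: [3.138, -0.006, 1.082]
ft_force: [0.4, -0.6, 1.0]
width: -0.0
gripper_force: 0.0
```

Run:
```python
from h import *
a=save('side','s2.png')
s=r.read_state();t=np.array(s['tcp_pos']);print(t,s['width'])
for k in(-11,0): 
    u=proj('side',t+[0,0,k]);print(u); cv2.circle(a,tuple(np.round(u).astype(int)),1,(0,255,0),-1)
cv2.imwrite('pics/c3.png',cv2.resize(a[280:400,230:350],(600,600),interpolation=cv2.INTER_CUBIC)[:,:,::-1])
```

```text
[553.76265409 373.24210471 121.69781357] 0.3124867834600913
(np.float64(289.1659091543418), np.float64(336.293447806042))
(np.float64(289.100422317667), np.float64(333.2327750884465))
```

View pics/c3.png

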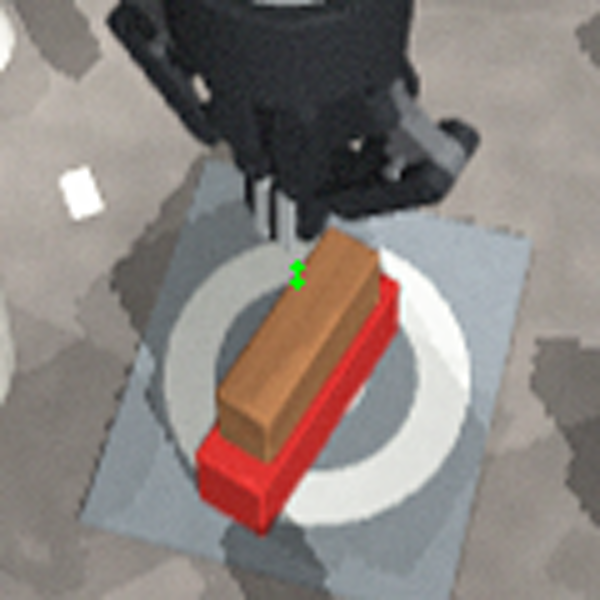

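The fingertips show about 7 px above where the reported pose puts them. That fits tips about 30 mm higher than stated, so they closed just above the grip. I'll open, go lower (the open fingers clear the foot), close, and use the width to tell which part I hold.

Request:
{"method": "send_rows", "body": {"hand": 1, "increments": [[0,0,0,0,0,0],[0,0,0,0,0,0],[0,0,0,0,0,0],[0,0,0,0,0,0],[0,0,0.8,0,0,0],[0,0,0.8,0,0,0],[0,0,0.8,0,0,0],[0,0,0.8,0,0,0],[0,0,0.6,0,0,0],[0,0,0.5,0,0,0],[0,0,0,0,0,0]]}}

```text
clock: 8.75
tcp_pos: [550.7, 371.4, 30.4]
ee_rot: [-3.14, 0.003, 1.082]
ft_force: [-0.5, 0.3, 0.7]
width: 85.4
gripper_force: 0.0
```

Request:
{"method": "send_rows", "body": {"hand": -1, "increments": [[0,0,0,0,0,0],[0,0,0,0,0,0],[0,0,0,0,0,0],[0,0,0,0,0,0],[0,0,0,0,0,0],[0,0,0,0,0,0]]}}

```text
clock: 9.35
tcp_pos: [553.1, 372.8, 33.9]
ee_rot: [3.14, -0.002, 1.082]
ft_force: [0.1, 0.1, 2.3]
width: 22.6
gripper_force: 50.7
```

Request:
{"method": "send_rows", "body": {"increments": [[0,0,-0.4,0,0,0],[0,0,-0.7,0,0,0],[0,0,-0.8,0,0,0],[0,0,-0.8,0,0,0],[0,0,-0.8,0,0,0],[0,0,-0.8,0,0,0],[0,0,-0.8,0,0,0],[0,0,-0.8,0,0,0],[0,0,0,0,0,0],[0,0,0,0,0,0]]}}

```text
clock: 10.35
tcp_pos: [552.4, 372.4, 151.5]
ee_rot: [3.141, -0.001, 1.082]
ft_force: [-0.1, 0.6, -1.7]
width: 22.9
gripper_force: 50.1
```

Run:
```python
from h import *
a=save('side','s3.png')
s=r.read_state();t=np.array(s['tcp_pos']);print(t,s['ee_rot'],s['width'],s['gripper_force'],s['ft_force'])
import fit as F
z=t[2]-30.5
for zz in(z-8,z,z+8,z+16): print(zz,F.fit('side','scraper',F.SCR,[t[0],t[1],-.49],zz,150))
cv2.imwrite('pics/c4.png',cv2.resize(a[220:400,200:380],(540,540),interpolation=cv2.INTER_CUBIC)[:,:,::-1])
```

```text
[551.73664843 372.02797596 150.34777394] [-3.14101734e+00  9.43344489e-04  1.08150086e+00] 22.947041956818897 50.148805975914 [-0.79813646 -0.64461278 -2.70903554]
111.84777394457765 (array([ 5.54858e+02,  3.70938e+02, -4.77000e-01]), np.float64(0.656))
119.84777394457765 (array([ 5.52731e+02,  3.71627e+02, -4.49000e-01]), np.float64(0.631))
127.84777394457765 (array([ 5.52109e+02,  3.76322e+02, -4.57000e-01]), np.float64(0.648))
135.84777394457765 (array([ 5.52014e+02,  3.79608e+02, -4.52000e-01]), np.float64(0.611))
```

View pics/c4.png

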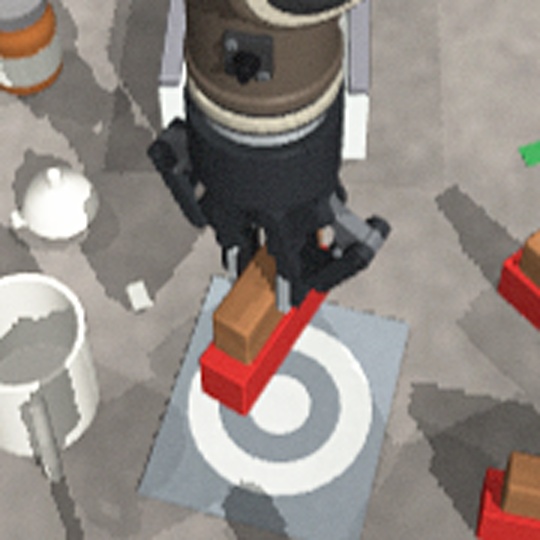

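Request:
{"method": "send_rows", "body": {"increments": [[0,0,0,0,0,0.0214],[0,0,0,0,0,0.0214],[0,0,0,0,0,0.0214],[0,0,0,0,0,0.0214],[0,0,0,0,0,0.0214],[0,0,0,0,0,0.0214],[0,0,0,0,0,0.0214],[0,0,0,0,0,0.0213],[0,0,0,0,0,0]]}}

```text
clock: 11.7
tcp_pos: [552.2, 372.3, 150.7]
ee_rot: [3.141, 0.0, 0.007]
ft_force: [0.2, -0.8, -2.5]
width: 23.0
gripper_force: 50.1
```

Request:
{"method": "send_rows", "body": {"increments": [[0.08,0.95,0,0,0,0],[0.08,0.95,0,0,0,0],[0.08,0.95,0,0,0,0],[0.08,0.95,0,0,0,0],[0.08,0.95,0,0,0,0],[0.08,0.95,0,0,0,0],[0.08,0.95,0,0,0,0],[0.08,0.95,0,0,0,0],[0.08,0.95,0,0,0,0],[0.08,0.95,0,0,0,0],[0.08,0.95,0,0,0,0],[0.08,0.95,0,0,0,0]]}}

```text
clock: 12.9
tcp_pos: [572.9, 142.6, 151.0]
ee_rot: [3.142, -0.0, 0.006]
ft_force: [0.9, -0.1, -1.4]
width: 22.7
gripper_force: 50.1
```

Request:
{"method": "send_rows", "body": {"increments": [[0,0.4,0,0,0,0],[0,0.4,0,0,0,0],[0,0,0.3,0,0,0],[0,0,0,0,0,0],[0,0,0,0,0,0]]}}

```text
clock: 13.4
tcp_pos: [572.5, 129.0, 144.4]
ee_rot: [-3.141, 0.001, 0.007]
ft_force: [-0.3, 0.4, -1.4]
width: 23.1
gripper_force: 50.1
```

Run:
```python
from h import *
a=save('side','s4.png')
b=save('top','t4.png')
s=r.read_state();t=np.array(s['tcp_pos']);print(t,s['ee_rot'],s['width'],s['gripper_force'],s['ft_force'])
o=np.hstack([cv2.resize(a[110:300,210:370],(400,475),interpolation=cv2.INTER_CUBIC),cv2.resize(b[130:320,200:360],(400,475),interpolation=cv2.INTER_CUBIC)])
cv2.imwrite('pics/c5.png',o[:,:,::-1])
```

```text
[572.91445758 129.15437764 144.76568734] [-3.14138984e+00  8.82967714e-05  7.40294440e-03] 22.935636560377194 50.1104611158371 [-0.69219621  0.16491809 -1.80641157]
```

View pics/c5.png

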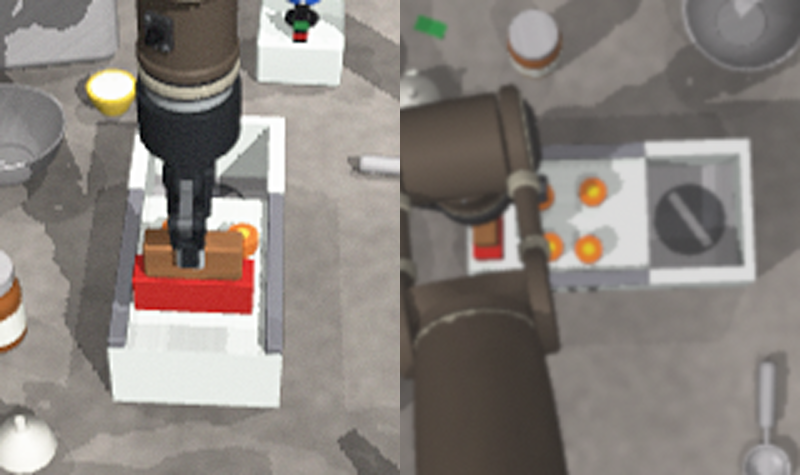

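Request:
{"method": "send_rows", "body": {"increments": [[0,0,0.5,0,0,0],[0,0,0.5,0,0,0],[0,0,0.4,0,0,0],[0,0,0.2,0,0,0],[0,0,0.15,0,0,0],[0,0,0,0,0,0],[0,0,0,0,0,0]]}}

```text
clock: 14.2
tcp_pos: [573.3, 128.4, 110.1]
ee_rot: [-3.142, -0.0, 0.006]
ft_force: [-0.1, 0.5, -2.2]
width: 22.7
gripper_force: 50.1
```

Run:
```python
from h import *
a=save('side','s5.png')
s=r.read_state();t=np.array(s['tcp_pos']);print(t,s['ft_force'])
cv2.imwrite('pics/c6.png',cv2.resize(a[170:290,230:350],(600,600),interpolation=cv2.INTER_CUBIC)[:,:,::-1])
for dx in(-50,50): print([np.round((np.array(proj('side',[571+dx,t[1]+15,z]))-[230,170])*5) for z in(75,80,85)])
```

```text
[573.38951449 128.46792392 110.27228452] [ 0.53166468 -0.16108989 -1.42824215]
[array([405., 389.]), array([406., 382.]), array([406., 375.])]
[array([175., 380.]), array([174., 372.]), array([174., 365.])]
```

View pics/c6.png

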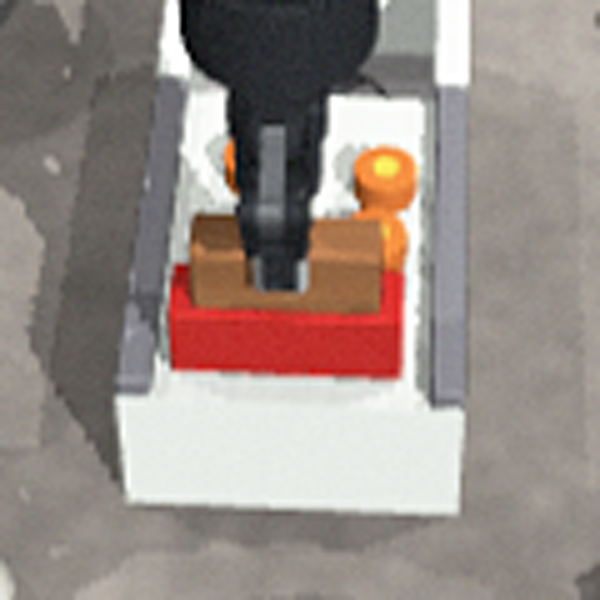

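The foot is inside the channel with its bottom at about z 80, roughly 3.5 mm too far toward +x. I'll shift it -x, lower 2 mm and wipe.

Request:
{"method": "send_rows", "body": {"increments": [[-0.15,0,0.05,0,0,0],[0,0,0.05,0,0,0],[0,0.35,0,0,0,0],[0,0.35,0,0,0,0],[0,0.35,0,0,0,0],[0,0.35,0,0,0,0],[0,0.35,0,0,0,0],[0,0.35,0,0,0,0],[0,0.35,0,0,0,0],[0,0.35,0,0,0,0],[0,0.35,0,0,0,0],[0,0.35,0,0,0,0]]}}

```text
clock: 15.45
tcp_pos: [570.5, 57.9, 107.9]
ee_rot: [-3.141, -0.0, 0.006]
ft_force: [0.2, -0.1, -0.5]
width: 22.6
gripper_force: 50.1
```

Request:
{"method": "send_rows", "body": {"increments": [[0,0.35,0,0,0,0],[0,0.35,0,0,0,0],[0,0.35,0,0,0,0],[0,0.35,0,0,0,0],[0,0.35,0,0,0,0],[0,0.35,0,0,0,0],[0,0.35,0,0,0,0],[0,0.35,0,0,0,0],[0,0.35,0,0,0,0],[0,0.35,0,0,0,0],[0,0.35,0,0,0,0],[0,0.35,0,0,0,0]]}}

```text
clock: 16.65
tcp_pos: [570.9, -26.3, 107.8]
ee_rot: [3.141, 0.0, 0.007]
ft_force: [0.2, -0.6, -1.2]
width: 22.9
gripper_force: 50.2
```

Request:
{"method": "send_rows", "body": {"increments": [[0,0.35,0,0,0,0],[0,0.35,0,0,0,0],[0,0.3,0,0,0,0],[0,0,0,0,0,0],[0,0,0,0,0,0]]}}

```text
clock: 17.15
tcp_pos: [571.1, -45.7, 107.9]
ee_rot: [-3.141, 0.0, 0.006]
ft_force: [-0.1, 0.8, -2.0]
width: 22.9
gripper_force: 50.1
```

Run:
```python
from h import *
a=save('side','s6.png');b=save('top','t6.png')
s=r.read_state();t=np.array(s['tcp_pos']);print(t,s['ft_force'])
o=np.hstack([cv2.resize(a[110:300,210:370],(400,475),interpolation=cv2.INTER_CUBIC),cv2.resize(b[130:320,200:360],(400,475),interpolation=cv2.INTER_CUBIC)])
cv2.imwrite('pics/c7.png',o[:,:,::-1])
```

```text
[571.05789123 -45.36546785 107.83827415] [ 0.98426395  1.21128977 -2.13492062]
```

View pics/c7.png

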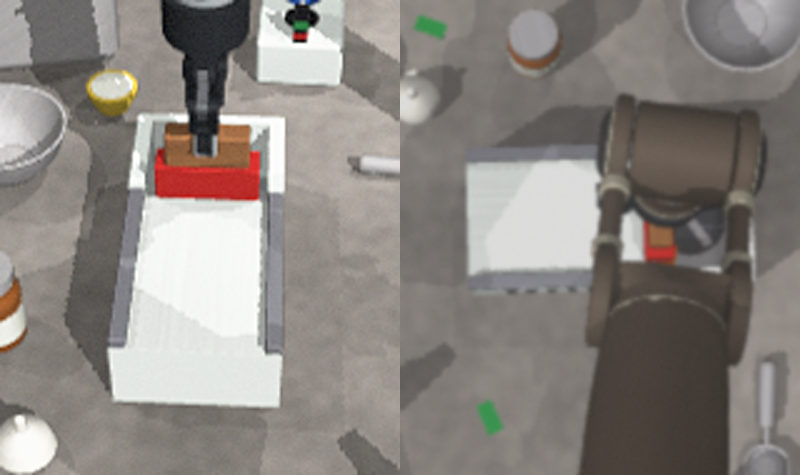

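Request:
{"method": "send_rows", "body": {"increments": [[0,0,-0.6,0,0,0],[0,0,-0.8,0,0,0],[0,0,-0.8,0,0,0],[-0.043,-0.95,0,0,0,0],[-0.043,-0.95,0,0,0,0],[-0.043,-0.95,0,0,0,0],[-0.043,-0.95,0,0,0,0],[-0.043,-0.95,0,0,0,0],[-0.043,-0.95,0,0,0,0],[-0.043,-0.95,0,0,0,0],[-0.043,-0.95,0,0,0,0],[-0.043,-0.95,0,0,0,0]]}}

```text
clock: 18.45
tcp_pos: [562.5, 126.5, 153.0]
ee_rot: [-3.141, -0.001, 0.007]
ft_force: [-0.2, -0.2, -1.8]
width: 22.9
gripper_force: 50.1
```

Request:
{"method": "send_rows", "body": {"increments": [[-0.043,-0.95,0,0,0,0],[-0.043,-0.95,0,0,0,0],[-0.043,-0.95,0,0,0,0],[-0.043,-0.95,0,0,0,0],[-0.043,-0.95,0,0,0,0],[-0.043,-0.95,0,0,0,0],[-0.043,-0.95,0,0,0,0],[-0.043,-0.95,0,0,0,0],[-0.043,-0.95,0,0,0,0],[-0.043,-0.95,0,0,0,0],[-0.043,-0.95,0,0,0,0],[-0.043,-0.9,0,0,0,0]]}}

```text
clock: 19.65
tcp_pos: [550.3, 353.9, 151.8]
ee_rot: [3.142, 0.0, 0.007]
ft_force: [0.1, 1.1, -2.1]
width: 23.0
gripper_force: 50.1
```

Request:
{"method": "send_rows", "body": {"increments": [[0,-0.9,0,0,0,-0.0214],[0,0,0,0,0,-0.0214],[0,0,0,0,0,-0.0214],[0,0,0,0,0,-0.0214],[0,0,0,0,0,-0.0214],[0,0,0,0,0,-0.0214],[0,0,0,0,0,-0.0214],[0,0,0,0,0,-0.0213],[0,0,0,0,0,0]]}}

```text
clock: 20.55
tcp_pos: [550.3, 371.0, 151.7]
ee_rot: [-3.141, 0.0, 1.081]
ft_force: [-0.4, -0.0, -1.8]
width: 22.8
gripper_force: 50.2
```

Run:
```python
from h import *
a=save('side','s7.png');b=save('top','t7.png')
s=r.read_state();t=np.array(s['tcp_pos']);print(t,s['ee_rot'],s['ft_force'])
o=np.hstack([cv2.resize(a[110:400,200:365],(400,475),interpolation=cv2.INTER_CUBIC),cv2.resize(b[170:265,280:360],(400,475),interpolation=cv2.INTER_CUBIC)])
cv2.imwrite('pics/c8.png',o[:,:,::-1])
```

```text
[550.32329011 370.77851126 151.73187256] [-3.14156704e+00  1.15983654e-04  1.07897586e+00] [ 0.08751235 -1.18049447 -2.08778799]
```

View pics/c8.png

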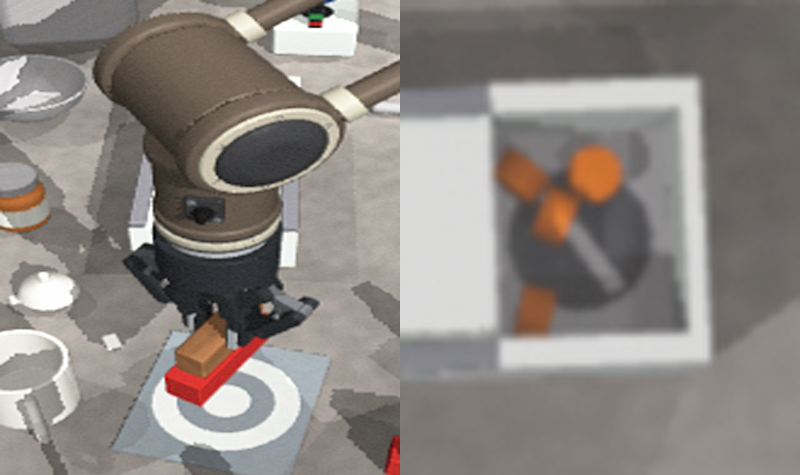

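All four slices are in the hopper. Now I'll lower the scraper onto the mat.

Request:
{"method": "send_rows", "body": {"increments": [[0,0,0.8,0,0,0],[0,0,0.8,0,0,0],[0,0,0.8,0,0,0],[0,0,0.8,0,0,0],[0,0,0.8,0,0,0],[0,0,0.8,0,0,0],[0,0,0.6,0,0,0],[0,0,0.3,0,0,0],[0,0,0.1,0,0,0],[0,0,0,0,0,0]]}}

```text
clock: 21.65
tcp_pos: [550.6, 370.4, 36.0]
ee_rot: [3.141, -0.0, 1.081]
ft_force: [-0.8, -0.1, -2.2]
width: 23.1
gripper_force: 50.1
```

Request:
{"method": "send_rows", "body": {"increments": [[0,0,0.05,0,0,0],[0,0,0,0,0,0]]}}

```text
clock: 21.85
tcp_pos: [551.0, 370.7, 35.8]
ee_rot: [3.141, -0.001, 1.082]
ft_force: [-0.3, 0.1, -1.7]
width: 22.7
gripper_force: 50.1
```

Request:
{"method": "send_rows", "body": {"increments": [[0,0,0.05,0,0,0],[0,0,0.03,0,0,0],[0,0,0,0,0,0]]}}

```text
clock: 22.15
tcp_pos: [550.7, 370.5, 33.9]
ee_rot: [3.141, -0.001, 1.082]
ft_force: [-0.2, 0.6, 1.5]
width: 22.7
gripper_force: 50.4
```

Request:
{"method": "send_rows", "body": {"increments": [[0,0,0.04,0,0,0],[0,0,0,0,0,0]]}}

```text
clock: 22.35
tcp_pos: [550.7, 370.4, 33.9]
ee_rot: [3.141, -0.0, 1.082]
ft_force: [-2.7, -1.7, 5.6]
width: 22.7
gripper_force: 51.0
```

Request:
{"method": "send_rows", "body": {"hand": 1, "increments": [[0,0,0,0,0,0],[0,0,0,0,0,0],[0,0,0,0,0,0],[0,0,0,0,0,0],[0,0,0,0,0,0],[0,0,0,0,0,0]]}}

```text
clock: 22.95
tcp_pos: [550.3, 370.3, 32.3]
ee_rot: [-3.142, 0.0, 1.082]
ft_force: [-0.3, 0.3, -0.4]
width: 85.5
gripper_force: 0.0
```

Request:
{"method": "send_rows", "body": {"increments": [[0,0,-0.4,0,0,0],[0,0,-0.6,0,0,0],[0,0,-1,0,0,0],[0,0,-1,0,0,0],[0,0,-1,0,0,0],[0,0,-1,0,0,0],[0,0,-1,0,0,0],[0,0,-1,0,0,0],[0,0,-1,0,0,0],[0,0,0,0,0,0]]}}

```text
clock: 23.95
tcp_pos: [553.1, 371.9, 198.0]
ee_rot: [3.137, -0.008, 1.082]
ft_force: [-0.9, 0.4, 0.2]
width: 85.2
gripper_force: 0.0
```

Run:
```python
import fit as F
from h import *
print(F.fit('side','scraper',F.SCR,[550,371,-.49],3,80)); t=r.read_state();print(t['tcp_pos'],t['ee_rot'],t['clock'])
for n in('top','side'):
  get_image(n)
  for s in silhouettes(n,'plunger')[:1]:
    ys,xs=np.nonzero(s['mask']);print(n,s['p'],s['rect'],at(n,xs.mean(),ys.mean(),107))
  # blue pixels
  im=get_image(n).astype(int); m=(im[:,:,2]>im[:,:,0]+40)&(im[:,:,2]>im[:,:,1]+40)
  k,l,st,c=cv2.connectedComponentsWithStats(m.astype(np.uint8)); i=1+st[1:,4].argmax() if k>1 else 0
  u0,v0,w,h,_=st[i]; print(n,st[i],c[i],at(n,*c[i],103),at(n,u0+w/2-.5,v0+h/2-.5,103))
```

```text
(array([ 5.51281e+02,  3.67824e+02, -4.71000e-01]), np.float64(0.93))
[550.79756054 370.53143777 193.67458225] [ 3.14045049e+00 -1.86289435e-03  1.08145634e+00] 24.05
top 0.61 [414.3, 236.6, 435.5, 258.3] [ 476.50258895 -354.32648655  107.        ]
top [416 238  18  18 256] [424.23828125 246.68359375] [ 476.49643195 -356.44550163  103.        ] [ 476.95376818 -357.14770046  103.        ]
side 0.55 [319.9, 100.9, 338.5, 112.3] [ 481.05274116 -346.31427445  107.        ]
side [323 100  17  12 164] [331.12804878 105.21341463] [ 479.28067469 -355.89572187  103.        ] [ 479.64481534 -354.45024377  103.        ]
```

Request:
{"method": "send_rows", "body": {"hand": -1, "increments": [[0,0,0,0,0,-0.0195],[0,0,0,0,0,-0.0195],[0,0,0,0,0,-0.0195],[0,0,0,0,0,-0.0195],[-0.95,-0.1,0,0,0,0],[-0.95,-0.1,0,0,0,0],[-0.95,-0.1,0,0,0,0],[-0.95,-0.1,0,0,0,0],[-0.95,-0.1,0,0,0,0],[-0.95,-0.1,0,0,0,0],[-0.95,-0.1,0,0,0,0],[-0.95,-0.1,0,0,0,0]]}}

```text
clock: 25.55
tcp_pos: [534.3, 216.6, 192.6]
ee_rot: [3.141, -0.0, 1.571]
ft_force: [-0.3, -0.1, -0.8]
width: 0.1
gripper_force: 0.0
```

Request:
{"method": "send_rows", "body": {"increments": [[-0.95,-0.1,0,0,0,0],[-0.95,-0.1,0,0,0,0],[-0.95,-0.1,0,0,0,0],[-0.95,-0.1,0,0,0,0],[-0.95,-0.1,0,0,0,0],[-0.95,-0.1,0,0,0,0],[-0.95,-0.1,0,0,0,0],[-0.95,-0.1,0,0,0,0],[-0.95,-0.1,0,0,0,0],[-0.95,-0.1,0,0,0,0],[-0.95,-0.1,0,0,0,0],[-0.95,-0.1,0,0,0,0]]}}

```text
clock: 26.75
tcp_pos: [510.2, -11.2, 192.6]
ee_rot: [3.141, 0.0, 1.571]
ft_force: [-0.1, 0.0, 0.4]
width: 0.2
gripper_force: 0.0
```

Request:
{"method": "send_rows", "body": {"increments": [[-0.95,-0.1,0,0,0,0],[-0.95,-0.1,0,0,0,0],[-0.95,-0.1,0,0,0,0],[-0.95,-0.1,0,0,0,0],[-0.95,-0.1,0,0,0,0],[-0.95,-0.1,0,0,0,0],[-0.95,-0.1,0,0,0,0],[-0.95,-0.1,0,0,0,0],[-0.95,-0.1,0,0,0,0],[-0.95,-0.1,0,0,0,0],[-0.95,-0.1,0,0,0,0],[-0.95,-0.1,0,0,0,0]]}}

```text
clock: 27.95
tcp_pos: [486.1, -239.1, 192.6]
ee_rot: [3.141, 0.0, 1.571]
ft_force: [0.1, 0.4, -0.7]
width: 0.4
gripper_force: 0.0
```

Request:
{"method": "send_rows", "body": {"increments": [[-0.95,-0.07,0,0,0,0],[-0.95,-0.07,0,0,0,0],[-0.95,-0.07,0,0,0,0],[-0.95,-0.07,0,0,0,0],[-0.95,-0.07,0,0,0,0],[-0.95,-0.05,0,0,0,0],[0,0,0.8,0,0,0],[0,0,0.8,0,0,0],[0,0,0.8,0,0,0],[0,0,0.6,0,0,0],[0,0,0,0,0,0],[0,0,0,0,0,0]]}}

```text
clock: 29.15
tcp_pos: [478.8, -351.0, 131.8]
ee_rot: [-3.141, -0.001, 1.572]
ft_force: [0.4, -0.5, 0.0]
width: -0.0
gripper_force: 0.0
```

Run:
```python
from h import *
a=save('side','s9.png');b=save('top','t9.png')
s=r.read_state();t=np.array(s['tcp_pos']);print(t,s['ft_force'],s['clock'])
o=np.hstack([cv2.resize(a[70:160,280:380],(400,360),interpolation=cv2.INTER_CUBIC),cv2.resize(b[200:290,370:470],(400,360),interpolation=cv2.INTER_CUBIC)])
cv2.imwrite('pics/c9.png',o[:,:,::-1])
for z in(t[2]-11,t[2]+18):print((np.array(proj('side',[t[0],t[1],z]))-[280,70])*4)
```

```text
[ 479.61218239 -351.93462989  133.18753982] [-1.12483502 -0.59104196  0.5430146 ] 29.25
[205.55659371 120.88083816]
[207.9022385   84.94613355]
```

View pics/c9.png

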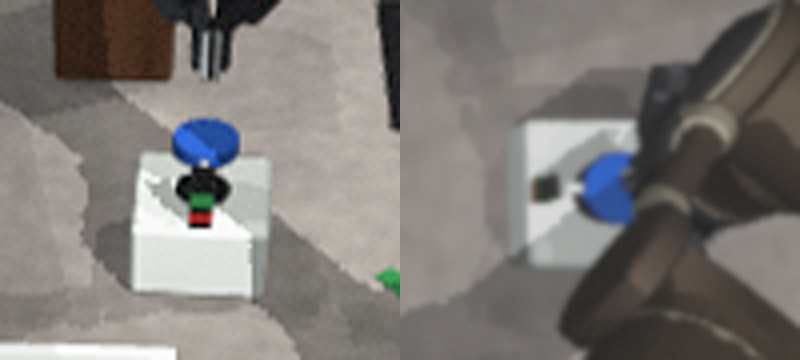

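Request:
{"method": "send_rows", "body": {"increments": [[-0.2,-0.05,0.5,0,0,0],[0,0,0.5,0,0,0],[0,0,0.5,0,0,0],[0,0,0.3,0,0,0],[0,0,0.1,0,0,0],[0,0,0,0,0,0],[0,0,0,0,0,0]]}}

```text
clock: 29.95
tcp_pos: [478.2, -355.9, 94.6]
ee_rot: [3.141, 0.0, 1.572]
ft_force: [0.2, 0.8, 0.8]
width: -0.1
gripper_force: 0.0
```

Request:
{"method": "send_rows", "body": {"increments": [[0,0,0.1,0,0,0],[0,0,0.1,0,0,0],[0,0,0,0,0,0]]}}

```text
clock: 30.25
tcp_pos: [477.8, -355.6, 90.3]
ee_rot: [-3.141, -0.0, 1.572]
ft_force: [0.4, 0.4, 0.3]
width: -0.2
gripper_force: 0.0
```

Request:
{"method": "send_rows", "body": {"increments": [[0,0,0.1,0,0,0],[0,0,0,0,0,0]]}}

```text
clock: 30.45
tcp_pos: [477.8, -355.6, 88.3]
ee_rot: [-3.141, -0.0, 1.572]
ft_force: [0.3, 0.6, -0.5]
width: 0.3
gripper_force: 0.0
```

Request:
{"method": "send_rows", "body": {"increments": [[0,0,0.1,0,0,0],[0,0,0,0,0,0]]}}

```text
clock: 30.65
tcp_pos: [477.7, -355.6, 86.1]
ee_rot: [-3.141, -0.0, 1.572]
ft_force: [0.2, -0.0, -0.2]
width: 0.0
gripper_force: 0.0
```

Request:
{"method": "send_rows", "body": {"increments": [[0,0,0.1,0,0,0],[0,0,0,0,0,0]]}}

```text
clock: 30.85
tcp_pos: [477.7, -355.6, 84.2]
ee_rot: [-3.141, -0.0, 1.572]
ft_force: [0.2, -0.3, -0.6]
width: -0.3
gripper_force: 0.0
```

Request:
{"method": "send_rows", "body": {"increments": [[0,0,0.1,0,0,0],[0,0,0,0,0,0]]}}

```text
clock: 31.05
tcp_pos: [477.7, -355.6, 82.1]
ee_rot: [-3.141, -0.0, 1.572]
ft_force: [-0.1, 0.3, -0.0]
width: -0.1
gripper_force: 0.0
```

Request:
{"method": "send_rows", "body": {"increments": [[0,0,0.1,0,0,0],[0,0,0,0,0,0]]}}

```text
clock: 31.25
tcp_pos: [477.8, -355.6, 80.2]
ee_rot: [-3.141, -0.0, 1.572]
ft_force: [0.3, -1.1, 0.4]
width: 0.0
gripper_force: 0.0
```

Request:
{"method": "send_rows", "body": {"increments": [[0,0,0.1,0,0,0],[0,0,0,0,0,0]]}}

```text
clock: 31.45
tcp_pos: [478.1, -355.9, 78.6]
ee_rot: [3.141, 0.0, 1.572]
ft_force: [0.2, 0.9, 2.2]
width: 0.1
gripper_force: 1.2
```

Request:
{"method": "send_rows", "body": {"increments": [[0,0,0.1,0,0,0],[0,0,0,0,0,0]]}}

```text
clock: 31.65
tcp_pos: [478.1, -356.0, 76.7]
ee_rot: [3.141, 0.0, 1.572]
ft_force: [0.1, 0.9, 3.1]
width: -0.1
gripper_force: 1.4
```

Request:
{"method": "send_rows", "body": {"increments": [[0,0,0.1,0,0,0],[0,0,0,0,0,0]]}}

```text
clock: 31.85
tcp_pos: [478.1, -355.9, 74.5]
ee_rot: [3.141, 0.0, 1.572]
ft_force: [0.4, 0.5, 2.6]
width: 0.2
gripper_force: 1.6
```

Request:
{"method": "send_rows", "body": {"increments": [[0,0,0.1,0,0,0],[0,0,0.1,0,0,0],[0,0,0.1,0,0,0],[0,0,0.1,0,0,0],[0,0,0.1,0,0,0],[0,0,0,0,0,0]]}}

```text
clock: 32.45
tcp_pos: [478.2, -355.9, 64.5]
ee_rot: [3.141, 0.0, 1.572]
ft_force: [0.1, -0.3, 5.1]
width: 0.0
gripper_force: 2.6
```

Run:
```python
from h import *
F=[]
for i in range(4):
    a=get_image('side'); s=r.read_state();F.append([s['tcp_pos'][2],s['ft_force'][2],s['gripper_force']])
print(np.round(F,2).tolist(),np.mean(F,0))
t0=cv2.imread('pics/s9.png')[:,:,::-1]
for im in(t0,a):
  q=im.astype(int); m=(q[:,:,2]>q[:,:,0]+40)&(q[:,:,2]>q[:,:,1]+40); m[:, :300]=0; m[:,370:]=0
  ys,xs=np.nonzero(m); print('blue rows',ys.min(),ys.max(),xs.min(),xs.max(),xs.mean(),ys.mean())
print([proj('side',[478,-356,z])[1] for z in(107,97,92,87)],'pointer',[proj('side',[478,-356+36,z]) for z in(100,90,85,80)])
o=np.hstack([cv2.resize(x[85:145,300:360],(400,400),interpolation=cv2.INTER_CUBIC) for x in(t0,a)])
cv2.imwrite('pics/c10.png',o[:,:,::-1])
```

```text
[[64.56, 5.26, 2.62], [64.65, 4.58, 2.61], [64.69, 4.95, 2.61], [64.72, 4.97, 2.6]] [64.65512209  4.94157225  2.60901818]
blue rows 100 111 323 339 330.9496855345912 105.15094339622641
blue rows 105 115 323 338 330.3404255319149 110.02127659574468
[np.float64(104.00881036804934), np.float64(106.9871699849065), np.float64(108.46410078566197), np.float64(109.93295489396554)] pointer [(np.float64(331.52902912676245), np.float64(113.45347667579419)), (np.float64(331.3295308239728), np.float64(116.42392199720354)), (np.float64(331.23061445002895), np.float64(117.89674495400881)), (np.float64(331.1322470980936), np.float64(119.36139320539598))]
```

View pics/c10.png

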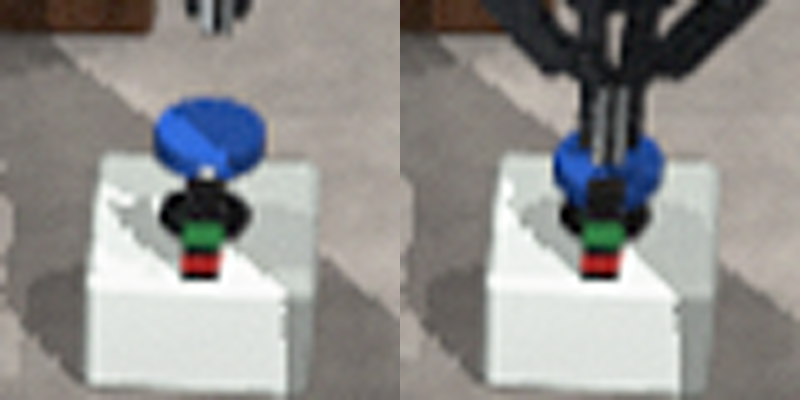

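The plunger head has dropped about 4.5 px, or roughly 15 mm, and the travel since contact agrees. The force allows anything from 11 to 15 mm, so I'll add 1 mm for margin and hold.

Request:
{"method": "send_rows", "body": {"increments": [[0,0,0.05,0,0,0],[0,0,0,0,0,0],[0,0,0,0,0,0],[0,0,0,0,0,0],[0,0,0,0,0,0],[0,0,0,0,0,0],[0,0,0,0,0,0],[0,0,0,0,0,0],[0,0,0,0,0,0],[0,0,0,0,0,0],[0,0,0,0,0,0],[0,0,0,0,0,0]]}}

```text
clock: 33.85
tcp_pos: [478.1, -355.9, 63.8]
ee_rot: [3.141, 0.0, 1.572]
ft_force: [-0.1, 0.7, 4.0]
width: -0.1
gripper_force: 2.7
```

Request:
{"method": "send_rows", "body": {"increments": [[0,0,0,0,0,0],[0,0,0,0,0,0],[0,0,0,0,0,0],[0,0,0,0,0,0],[0,0,0,0,0,0],[0,0,0,0,0,0],[0,0,0,0,0,0],[0,0,0,0,0,0],[0,0,0,0,0,0],[0,0,0,0,0,0],[0,0,0,0,0,0],[0,0,0,0,0,0]]}}

```text
clock: 35.05
tcp_pos: [478.2, -355.9, 63.8]
ee_rot: [3.141, 0.0, 1.572]
ft_force: [-0.0, 0.1, 4.8]
width: -0.1
gripper_force: 2.7
```

Request:
{"method": "send_rows", "body": {"increments": [[0,0,0,0,0,0],[0,0,0,0,0,0],[0,0,0,0,0,0],[0,0,0,0,0,0]]}}

```text
clock: 35.45
tcp_pos: [478.2, -356.0, 63.8]
ee_rot: [3.141, 0.0, 1.572]
ft_force: [-0.1, 0.2, 5.2]
width: -0.0
gripper_force: 2.7
```

Run:
```python
from workcell import r
s=r.read_state();print(s['tcp_pos'],s['ft_force'],s['gripper_force'],s['clock'])
print(r.sign_off())
```

```text
[ 478.19383034 -355.97985117   63.81860088] [-0.13568158  0.20531383  5.15814839] 2.6981326192617416 35.45
the job is handed in; nothing more can be done
None
```

I handed the job in at 35.5 s with no verdict returned: all four slices are in the hopper, the scraper is upright on its mat and released, and the plunger has been held over 2 s at about 15 mm down (image and travel; force alone could mean about 11 mm) with about 5 N.

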